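Press the hat onto the red nutcracker

ROBOT

A 6-joint arm with a two-finger parallel gripper is mounted at the origin on the work surface. World frame = base frame: x ahead of the robot, y to its left, z up, the work surface at z = 0. Lengths are in m, angles in rad, forces in N, time in s.
With the tool pointing down it reaches from about 0.35 to 0.85 m from the base axis. Payload 8.1 kg.
Tool frame: the origin (TCP) lies at the very end of the fingers, on their centre line; the grasp point (between the pads) lies 19 mm behind it; z points along the fingers, y is the line along which they close (so a half turn about z gives the same grasp; the last joint's range is limited). The gripper opens to 93 mm and grips with 3 to 60 N. Pads are 15 mm wide; open, the fingers measure 128 mm over their backs; the gripper's body (75 mm by 188 mm) begins 65 mm behind the grasp point.
Start: joints at [1.135, 0.13, 1.488, -0, 1.523, -0.085], TCP at [0.206, 0.563, 0.219] pointing down, gripper open.
Joint ranges: [-2.96, 2.96], [-0.89, 2.26], [0.02, 2.5], [-1.34, 4.48], [0, 2.73], [-2.66, 2.66]. Speed limits (rad/s): [2.39, 2.39, 2.79, 3.14, 3.14, 3.14].

INTERFACE

Orientations are given as a rotation vector (axis times angle).
In Python, from plant import monitor, eyes, ticket gives the robot as it stands.
- The arm moves only by the tool arm_command, never from a script. Its argument "deltas" is a list that holds one entry, the list of rows, each a list of 6 numbers: the shift along the world's x, y, z in cm, then the turn, a rotation vector about the world's x, y, z in degrees. In form: [[[tx, ty, tz, rx, ry, rz], ...]]. A call has 1 to 12 rows; each row shifts and turns the commanded pose from where the row before left it; what a row does not reach is not made up. A row lasts 1/12 s, in which the tool goes at most 41.7 mm and 7.16 degrees, less where a joint would pass 70% of its speed; a pose out of reach is approached as far as the arm can. A call is refused whole if a number of a shift passes 4.17 or a number of a turn 7.16, either way. A call with a gripper value outside its range is refused whole. "gripper" is the opening, from -1 (shut) to 1 (fully open), set as the call begins (left out, the last holds). The fingers move at their own pace and stop on an object; "squeeze" is the grip in N (left out, the last holds). Time passes only in rows, so rows that do not move let the fingers close. It gives the time, the measured TCP pose, the force, the opening and the grip force at its end, in the units of the state.
- monitor.read_state(): the state, without advancing time (a new reading comes with each control period).
- eyes.read_camera(name): name is "side" or "top" or "wrist"; returns the picture (420x560x3 uint8, blue, green, red); there is no depth.
- eyes.camera_model(name): a dict with "fx", "fy", "cx", "cy" (pixels), "rvec" (rotation vector, rad) and "tvec" (3), from world to camera coordinates, as OpenCV has them. Camera axes: x right, y down, z forward; pixel columns grow to the right and rows downward; lengths in m; the calibration is good to about 2 mm. A picture is of the moment at which its call begins: read the wrist's pose just before it. camera_model takes no time and is no camera call; for the wrist camera it gives the pose at the moment of the call.
- ticket.close_job(): hands the job in; it is judged then, once.
The state is a dict: "t": time; "q": joint angles; "dq": joint speeds; "joint_torque": joint torques, N m; "tool_pos": TCP position; "orientation": TCP orientation; "force": force on the tool from outside, world axes, zero at the start; "wrist_torque": the same for the moment, N m; "opening": finger opening in m; "gripper_force": force on a finger pad.
Only numpy, scipy, OpenCV 4.12 (cv2) and the standard library are available. Lean on these libraries where they do the work, as an engineer would, in place of code of your own. Each camera call takes 0.05 s, during which the arm holds its last target. There are 200 camera calls.

TASK

The hat of the red-coated nutcracker has just been glued: stand the figure upright in the round nest of the hat press's pulled-out carriage and let go of it, slide the carriage fully home, then push the yellow-topped press knob straight down about 28 mm, so that the green band of its stem is at the brass bushing, never as far as the red band. The knob is sprung, so finish while you are holding it down there with the pad pressing on the hat: do not let go at the end. Leave the other figures and workshop things where they are, and do not tip the red figure over.

Things in the scene. Friction and masses are not known exactly. Their poses are not given: they have to be found in the camera images.
- red_figure: Turned wooden nutcracker, red coat, red hat with white band, 100 mm tall, about 70 g, round: white foot disc 42 mm across, 10 mm high; legs 26 mm across; coat 38 mm across from 32 to 60 mm above its underside (grip here); head 25 mm; flat-topped hat 30 mm across from 76 to 100 mm. Stands on the table. Origin: centre of its underside, z up; may face any way, in the nest too
- press: Fixed hat press. Grey base plate 170 mm wide, 12 mm thick, from x -230 to +80 mm. Two steel posts 18 mm thick at y +-65 mm carry a blue crosshead 50 mm deep (x), 165 mm wide, z 160 to 185 mm (nuts to 193). The ram runs through its middle in a brass bushing whose mouth is at z 195 mm. Origin: on the ram's axis at table height; x points away from the robot (carriage comes out along -x), z up
- carriage (a joint): Travel of the press's sliding carriage in m: 0 = fully home (nest on the ram's axis), grows as it is pulled out along the press's -x, to its stop at 0.120. Starts pulled out 105 to 120 mm, slides with about 2 N of friction and stays where it is left
- nest (a point): Centre of the floor of the carriage's nest: round pocket 48 mm across, 10 mm deep with a 2 mm chamfer, in a wooden block 78 mm square whose top is 34 mm above the table (floor 24 mm above the table). Axes as the press's
- carriage_grip (a point): Grip point of the carriage's handle: upright black knob 22 mm across, z 40 to 72 mm, on a thin post, 110 mm in front (-x) of the nest's centre; this point is on its axis at z 56 mm. The aluminium carriage plate below it (85 mm wide) has its top at z 22 mm. Pinch it from above or push it. Axes as the press's
- ram (a joint): Downward travel of the press's ram in m: 0 = up (at rest), stop at 0.042. Sprung upwards: about 2 N at first, 5 N at 28 mm; with a figure home the pad meets the hat after 14 mm and its own spring adds 1.5 N, then 0.5 N per mm: about 14 N in all at 28 mm. Stem colours, by the travel that brings them to the bushing's mouth: steel to 23 mm, green 23 to 33, white to 37, then red
- knob_top (a point): Centre of the flat top of the press knob (black, 46 mm across, 22 mm high, yellow disc on top), fixed to the ram; 262 mm above the table at rest, and sinks as the ram is pressed. Axes as the press's
- pad: Black rubber pad 36 mm across under the ram, sprung in the ram; its underside is 138 mm above the table at rest. Its origin lies 138 mm below that underside on the ram's axis
- blue_figure: a turned wooden nutcracker about 100 mm tall with a blue coat and black hat, otherwise the same shape as the red one; leave it alone. Origin: centre of its underside, z up
- green_figure: a turned wooden nutcracker about 100 mm tall with a green coat and black hat, otherwise the same shape as the red one; leave it alone. Origin: centre of its underside, z up
- paint_jar: White paint jar with blue cap, 64 mm across, 60 mm high; bystander. Origin: centre of its underside
- glue_bottle: Yellow glue bottle with red cap, 48 mm across, 130 mm high; bystander. Origin: centre of its underside
- brush_pot: Empty glass cup, 70 mm across, 90 mm high; bystander. Origin: centre of its underside
- parts_box: Open cardboard parts box 130 x 170 x 45 mm; bystander. Origin: centre of its underside
- brush: Paint brush lying on the table far to the right; bystander

How it is judged:
By the outcome, as a careful person would: the job done as asked, in the order asked, and still so for the second after the job is handed in, while the arm keeps its last pose, push and grip.
It also fails if it takes over 64 s, if anything falls off the work surface, if the arm or the gripper's body presses on something with over 40 N, if the wrist force passes 120 N, or if a joint passes its speed limit or range.

## Working session

There is one attempt and no reset: what is moved stays moved. The work goes in short steps, Python scripts to look and compute and a tool call to move; the robot and the scene stay as the last step left them, time stands still between calls to the robot, and variables do not carry over. Pictures are saved under pics/ and viewed, at most 10 in all, crops included, and the job is handed in when it is done.

Besides the shell and the picture viewer there is one more tool, called after "Call:" as name(argument=value, ...), one argument or row to a line, values as JSON. arm_command: Moves the arm, as the interface text tells. Its arguments: {"type":"object","properties":{"deltas":{"type":"array"},"gripper":{"type":"number"},"squeeze":{"type":"number"}},"required":["deltas"]}

```bash
mkdir -p pics; ls
cat > h.py <<'E'
import cv2, numpy as np
from plant import monitor, eyes, ticket
def cam(n):
    m=eyes.camera_model(n); R=cv2.Rodrigues(np.array(m["rvec"],float))[0]; return m,R,np.array(m["tvec"],float).ravel()
def ray(n,u,v,c=None):
    m,R,t=c or cam(n); d=R.T@np.array([(u-m["cx"])/m["fx"],(v-m["cy"])/m["fy"],1.]); return -R.T@t,d
def onz(n,u,v,z,c=None):
    o,d=ray(n,u,v,c); return o+d*(z-o[2])/d[2]
def proj(n,p,c=None):
    m,R,t=c or cam(n); q=R@np.array(p,float)+t; return m["fx"]*q[0]/q[2]+m["cx"],m["fy"]*q[1]/q[2]+m["cy"]
E
python3 - <<'E'
from h import *
for n in("top","side"):
    im=eyes.read_camera(n); cv2.imwrite(f"pics/{n}0.png",im); m,R,t=cam(n); print(n,-R.T@t,R[2],m["fx"])
print(monitor.read_state())
E
```

```text
pics
top [ 0.34300044 -0.01113418  1.78334319] [ 0.08918299  0.01600154 -0.99588671] 543.8603657849691
side [ 0.1560012  -0.76731515  0.90688924] [ 0.31874678  0.6731139  -0.66732163] 396.930711198224
{'t': 0.1, 'q': array([ 1.13460786e+00,  1.31082676e-01,  1.48915639e+00, -1.30741155e-05,
        1.52300692e+00, -8.54188197e-02]), 'dq': array([ 0.00108837, -0.00128286, -0.0022574 , -0.00178564, -0.00083977,
        0.00020114]), 'joint_torque': array([ 2.91768811e-03, -5.61339605e+01, -4.93097091e+01,  7.72153353e-02,
        2.89117143e-02, -7.69452299e-05]), 'tool_pos': array([0.20595016, 0.5630027 , 0.21770181]), 'orientation': array([-5.48093962e-01, -3.09299076e+00,  2.51418423e-03]), 'force': array([-0.17357465,  0.2907124 ,  0.30574796]), 'wrist_torque': array([-0.03645494,  0.0300976 , -0.00799738]), 'gripper_force': 0.0, 'opening': 0.09302456526132068}
```

View pics/top0.png

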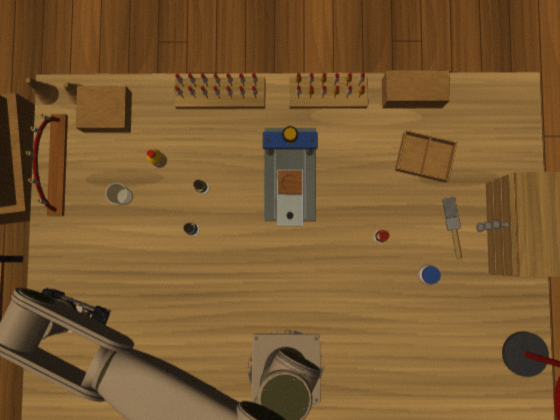

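View pics/side0.png

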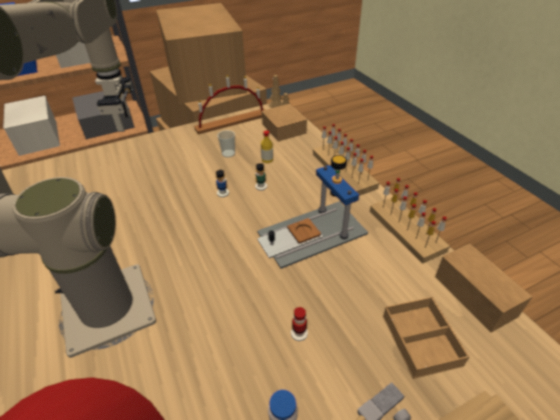

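The top view shows the red hat at (382,236), nest (290,181), handle (290,215), yellow knob (290,134) and press roughly aligned with world x. The side view has the red figure at (299,322) with its foot near (299,333), and the handle at (271,237).

```bash
cat > m.py <<'E'
from h import *
im=cv2.imread("pics/top0.png"); hsv=cv2.cvtColor(im,cv2.COLOR_BGR2HSV)
def blob(im,lo,hi,box):
    x0,y0,x1,y1=box; k=cv2.inRange(cv2.cvtColor(im,cv2.COLOR_BGR2HSV)[y0:y1,x0:x1],lo,hi)
    n,l,s,c=cv2.connectedComponentsWithStats(k); i=1+np.argmax(s[1:,4]); return c[i]+[x0,y0],s[i]+[x0,y0,0,0,0]
def show(a,im,lo,hi,box,z,n="top"):
    c,s=blob(im,lo,hi,box); print(a,c,s,onz(n,*c,z)); return c
show("hat",im,(0,120,90),(8,255,255),(360,215,400,260),.095)
show("hat2",im,(172,120,90),(180,255,255),(360,215,400,260),.095)
show("knob",im,(18,120,120),(35,255,255),(270,120,310,150),.262)
show("blue",im,(100,120,60),(125,255,255),(255,120,325,160),.185)
show("block",im,(3,100,60),(14,255,255),(270,160,310,202),.034)
show("handle",im,(0,0,0),(180,255,70),(280,205,300,224),.072)
show("plate",im,(0,0,140),(180,60,255),(270,190,310,235),.022)
s=cv2.imread("pics/side0.png")
c,st=blob(s,(0,0,150),(180,70,255),(285,325,315,345));print("foot",c,st,onz("side",*c,.008))
show("handle side",s,(0,0,0),(180,255,70),(260,225,282,248),.056,"side")
for n,i,b in(("t",im,(255,115,405,260)),("s",s,(250,150,380,350))):
    x=i[b[1]:b[3],b[0]:b[2]]; 
    cv2.imwrite(f"pics/c{n}.png",cv2.resize(x,None,fx=3,fy=3,interpolation=2) if n=="s" else cv2.resize(x,None,fx=4,fy=4,interpolation=2))
E
python3 m.py
```

```text
hat [382.9010989 235.0989011] [376 231  13  10  91] [ 0.41941395 -0.30131938  0.095     ]Traceback (most recent call last):
  File "m.py", line 9, in <module>
    show("hat2",im,(172,120,90),(180,255,255),(360,215,400,260),.095)
    ~~~~^^^^^^^^^^^^^^^^^^^^^^^^^^^^^^^^^^^^^^^^^^^^^^^^^^^^^^^^^^^^^
  File "m.py", line 7, in show
    c,s=blob(im,lo,hi,box); print(a,c,s,onz(n,*c,z)); return c
        ~~~~^^^^^^^^^^^^^^
  File "m.py", line 5, in blob
    n,l,s,c=cv2.connectedComponentsWithStats(k); i=1+np.argmax(s[1:,4]); return c[i]+[x0,y0],s[i]+[x0,y0,0,0,0]
                                                     ~~~~~~~~~^^^^^^^^^
    return _wrapfunc(a, 'argmax', axis=axis, out=out, **kwds)
    return bound(*args, **kwds)
ValueError: attempt to get argmax of an empty sequence
```

```bash
sed -i '/hat2/d' m.py; python3 m.py
```

```text
hat [382.9010989 235.0989011] [376 231  13  10  91] [ 0.41941395 -0.30131938  0.095     ]
knob [289.65625    133.13541667] [284 128  12  11  96] [ 0.70180446 -0.01266466  0.262     ]
blue [289.84256055 140.44290657] [263 132  54  16 578] [ 0.69777911 -0.01328989  0.185     ]
block [289.49625468 181.97003745] [278 170  24  25 534] [ 0.59443379 -0.01231491  0.034     ]
handle [289.54545455 215.21212121] [287 212   6   7  33] [ 0.48311114 -0.01240784  0.072     ]
plate [279.61290323 221.16129032] [277 215   8  10  31] [0.46783119 0.01980486 0.022     ]
foot [298.55172414 335.86206897] [291 330  16  11  87] [ 0.41796203 -0.31359368  0.008     ]
handle side [271.10416667 235.75      ] [269 231   5  11  48] [ 0.48824732 -0.0124017   0.056     ]
```

View pics/ct.png

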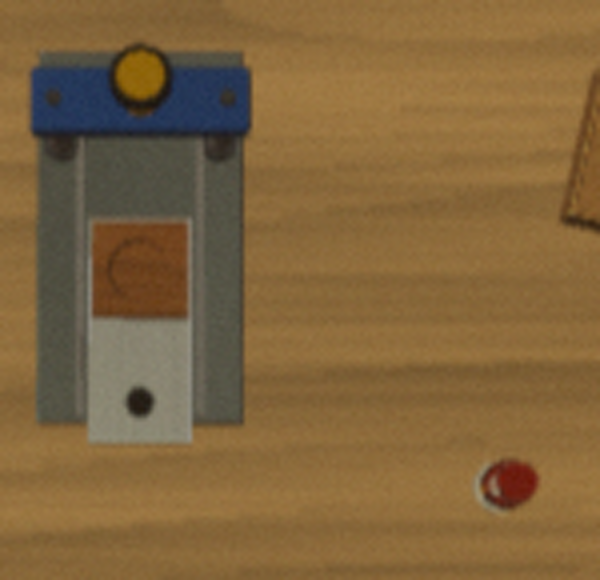

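Press yaw is about 0, ram axis at (0.702,-0.013), nest at (0.594,-0.012), and the figure is near (0.419,-0.303). I'll move over the figure by an arc.

Call:
arm_command(
  deltas=[
    [[2.5,-2.7,0,0,0,0],[2.5,-2.7,0,0,0,0],[2.5,-2.7,0,0,0,0],[2.5,-2.7,0,0,0,0],[2.5,-2.7,0,0,0,0],[2.5,-2.7,0,0,0,0],[2.5,-2.7,0,0,0,0],[2.5,-2.7,0,0,0,0],[2.5,-2.7,0,0,0,0],[2.5,-2.7,0,0,0,0],[0,-3.5,0,0,0,0],[0,-3.5,0,0,0,0]],
  ],
  gripper=1,
)

```text
t: 1.1
tool_pos: [0.4566, 0.2216, 0.2176]
orientation: [-0.549, -3.092, 0.002]
force: [0.1, -0.1, -0.5]
opening: 0.0926
gripper_force: 0.0
```

Call:
arm_command(
  deltas=[
    [[0,-3.5,0,0,0,0],[0,-3.5,0,0,0,0],[0,-3.5,0,0,0,0],[0,-3.5,0,0,0,0],[0,-3.5,0,0,0,0],[0,-3.5,0,0,0,0],[0,-3.5,0,0,0,0],[0,-3.5,0,0,0,0],[0,-3.5,0,0,0,0],[0,-3.5,0,0,0,0],[0,0,0,0,0,0],[0,0,0,0,0,0]],
  ],
)

```text
t: 2.1
tool_pos: [0.4556, -0.128, 0.2181]
orientation: [-0.554, -3.091, -0.0]
force: [-0.3, 0.4, -0.1]
opening: 0.0929
gripper_force: 0.0
```

Call:
arm_command(
  deltas=[
    [[-0.7,-3.4,0,0,0,0],[-0.7,-3.4,0,0,0,0],[-0.7,-3.4,0,0,0,0],[-0.7,-3.4,0,0,0,0],[-0.7,-3.4,0,0,0,0],[0,0,0,0,0,0],[0,0,0,0,0,0],[0,0,0,0,0,0]],
  ],
)

```text
t: 2.77
tool_pos: [0.4215, -0.2953, 0.2183]
orientation: [-0.547, -3.093, -0.002]
force: [0.2, 0.2, 0.4]
opening: 0.0931
gripper_force: 0.0
```

Run:
```python
from h import *
s=monitor.read_state(); print(s["t"],s["tool_pos"],s["q"])
m,R,t=cam("wrist"); print(-R.T@t,R[2])
im=eyes.read_camera("wrist"); cv2.imwrite("pics/w1.png",im); np.save("w1.npy",np.r_[np.ravel(m["rvec"]),t])
print(proj("wrist",(.42,-.3025,.1)),proj("wrist",(.42,-.3025,.0)))
```

```text
2.7667 [ 0.42149356 -0.29525664  0.21828617] [-7.11199430e-01 -1.00813387e-01  1.72234034e+00  6.54001161e-04
  1.52106078e+00 -1.93173284e+00]
[ 0.35039174 -0.26941419  0.38511036] [ 0.25470813 -0.09150017 -0.96267933]
(np.float64(269.1435722390373), np.float64(207.08080830566695)) (np.float64(271.0417377112775), np.float64(187.02044353621497))
```

View pics/w1.png

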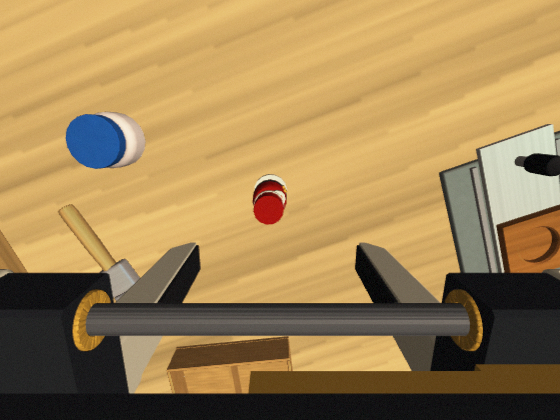

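The wrist view shows the hat top disc at about (268,209), 32 px wide, with the carriage at right and the jar at left (95,140). I'll refine the position from the hat contour.

Run:
```python
from h import *
im=cv2.imread("pics/w1.png"); h=cv2.cvtColor(im,cv2.COLOR_BGR2HSV)[170:240,240:300]
k=cv2.inRange(h,(0,150,170),(8,255,255))|cv2.inRange(h,(172,150,170),(180,255,255))
n,l,s,c=cv2.connectedComponentsWithStats(k);print(s[1:],c[1:]+[240,170])
i=1+np.argmax(s[1:,4]); p=c[i]+[240,170]
print(onz("wrist",*p,.1), onz("wrist",p[0],s[i][1]+170+s[i][3]-s[i][2]/2,.1), monitor.read_state()["tool_pos"])
print(onz("wrist",p[0],s[i][1]+170+s[i][3],.1), onz("wrist",s[i][0]+240,p[1],.1), onz("wrist",s[i][0]+240+s[i][2],p[1],.1))
```

```text
[[28 18  3  2  4]
 [32 19  1  1  1]
 [19 21  2  2  2]
 [16 26  1  1  1]
 [26 27  2  1  2]
 [29 27  1  1  1]
 [30 27  3  3  4]
 [21 29  2  3  3]
 [26 30  2  1  2]
 [32 31  1  1  1]
 [38 31  2  3  3]
 [45 30  1  1  1]
 [19 32  1  1  1]
 [37 33  1  1  1]
 [44 33  1  1  1]
 [24 34  1  1  1]
 [30 34  4  3  5]
 [35 35  9 14 48]
 [14 36 16 18 99]
 [21 36  2  3  5]
 [25 36  2  2  2]
 [28 37  2  2  3]
 [33 37  1  1  1]
 [35 36  1  2  2]
 [37 36  1  1  1]
 [24 38  1  1  1]
 [30 40  3  1  3]
 [32 42  1  2  2]
 [34 43  1  1  1]
 [32 45  2  2  3]
 [39 46  3  3  3]
 [26 49  7  6 21]
 [35 49  4  4  8]
 [33 53  1  1  1]] [[269.         188.5       ]
 [272.         189.        ]
 [259.5        191.5       ]
 [256.         196.        ]
 [266.5        197.        ]
 [269.         197.        ]
 [271.         198.25      ]
 [261.33333333 200.        ]
 [266.5        200.        ]
 [272.         201.        ]
 [278.66666667 202.        ]
 [285.         200.        ]
 [259.         202.        ]
 [277.         203.        ]
 [284.         203.        ]
 [264.         204.        ]
 [271.4        205.2       ]
 [279.27083333 211.125     ]
 [261.25252525 214.91919192]
 [261.4        207.2       ]
 [265.5        206.5       ]
 [268.33333333 207.66666667]
 [273.         207.        ]
 [275.         206.5       ]
 [277.         206.        ]
 [264.         208.        ]
 [271.         210.        ]
 [272.         212.5       ]
 [274.         213.        ]
 [272.66666667 215.66666667]
 [280.         217.        ]
 [268.28571429 221.33333333]
 [276.375      220.375     ]
 [273.         223.        ]]
[ 0.42482565 -0.31257731  0.1       ] [ 0.42586327 -0.31297184  0.1       ] [ 0.42164321 -0.29496465  0.21839273]
[ 0.43360937 -0.3159171   0.1       ] [ 0.4223839  -0.31927942  0.1       ] [ 0.42777091 -0.30449317  0.1       ]
```

Run:
```python
from h import *
im=cv2.medianBlur(cv2.imread("pics/w1.png"),3)[170:240,240:300].astype(int)
k=((im[...,2]>150)&(im[...,1]<70)).astype(np.uint8)
k=cv2.morphologyEx(k,cv2.MORPH_OPEN,np.ones((3,3),np.uint8))
n,l,s,c=cv2.connectedComponentsWithStats(k); i=1+np.argmax(s[1:,4]); print(s[1:])
u=240+s[i][0]+(s[i][2]-1)/2; w=s[i][2]; vb=170+s[i][1]+s[i][3]-.5
for v in(c[i][1]+170,vb-w/2+.0): print(u,v,onz("wrist",u,v,.1))
a,b=onz("wrist",u-w/2,209,.1),onz("wrist",u+w/2,209,.1);print("dia",np.linalg.norm(a-b))
for r in k: print("".join(".#"[x] for x in r))
```

```text
[[ 24  17  13   4  42]
 [ 14  26  30  28 660]]
268.5 209.5439393939394 [ 0.42212396 -0.3039625   0.1       ]
268.5 208.5 [ 0.4211313  -0.30359243  0.1       ]
dia 0.029346197317196093
............................................................
............................................................
............................................................
............................................................
............................................................
............................................................
............................................................
............................................................
............................................................
............................................................
............................................................
............................................................
............................................................
............................................................
............................................................
.
[... 2653 characters left out ...]
.............................
............................................................
............................................................
............................................................
............................................................
............................................................
............................................................
............................................................
............................................................
............................................................
............................................................
............................................................
```

Figure at (0.4216,-0.3037), and the hat measures 29 mm across, as expected. Descending around it.

Call:
arm_command(
  deltas=[
    [[0,-0.9,0,0,0,0],[0,0,-3,0,0,0],[0,0,-3,0,0,0],[0,0,-3,0,0,0],[0,0,-3,0,0,0],[0,0,-3,0,0,0],[0,0,-2,0,0,0],[0,0,-1,0,0,0],[0,0,-1,0,0,0],[0,0,0,0,0,0],[0,0,0,0,0,0]],
  ],
)

```text
t: 3.73
tool_pos: [0.4218, -0.3057, 0.0294]
orientation: [0.547, 3.093, -0.001]
force: [-0.2, 0.3, -0.1]
opening: 0.0933
gripper_force: 0.0
```

Call:
arm_command(
  deltas=[
    [[0,0,0,0,0,0],[0,0,0,0,0,0],[0,0,0,0,0,0],[0,0,0,0,0,0],[0,0,0,0,0,0],[0,0,0,0,0,0],[0,0,0,0,0,0],[0,0,0,0,0,0]],
  ],
  gripper=-1,
  squeeze=15,
)

```text
t: 4.4
tool_pos: [0.4211, -0.3055, 0.0286]
orientation: [-0.548, -3.093, 0.0]
force: [0.7, -0.1, 0.7]
opening: 0.0443
gripper_force: 0.0
```

Call:
arm_command(
  deltas=[
    [[0,0,0,0,0,0],[0,0,0,0,0,0],[0,0,0,0,0,0],[0,0,0,0,0,0]],
  ],
)

```text
t: 4.73
tool_pos: [0.4211, -0.3055, 0.0286]
orientation: [-0.548, -3.093, -0.0]
force: [-0.4, 0.3, 0.7]
opening: 0.0378
gripper_force: 15.0
```

Call:
arm_command(
  deltas=[
    [[0,0,1,0,0,0],[0,0,2,0,0,0],[0,0,3,0,0,0],[0,0,3,0,0,0],[0,0,3,0,0,0],[0,0,0,0,0,0]],
  ],
)

```text
t: 5.23
tool_pos: [0.4242, -0.3082, 0.1567]
orientation: [0.547, 3.084, -0.009]
force: [1.4, -0.4, 0.1]
opening: 0.0372
gripper_force: 15.0
```

Call:
arm_command(
  deltas=[
    [[1,1,0,0,0,2],[2,2,0,0,0,3],[2,2,0,0,0,3],[2,2,0,0,0,3],[2,2,0,0,0,3],[2,2,0,0,0,3],[2,2,0,0,0,3],[2,2,0,0,0,0],[1,1,0,0,0,0],[0,0,0,0,0,0],[0,0,0,0,0,0],[0,0,0,0,0,0]],
  ],
)

```text
t: 6.23
tool_pos: [0.5805, -0.1462, 0.1485]
orientation: [-0.003, -3.141, 0.0]
force: [0.1, 0.3, -0.5]
opening: 0.0371
gripper_force: 15.0
```

Run:
```python
from h import *
s=monitor.read_state(); print(s["t"],s["tool_pos"],s["orientation"],s["q"],s["gripper_force"])
im=eyes.read_camera("wrist"); cv2.imwrite("pics/w2.png",im); m,R,t=cam("wrist");np.savez("w2.npz",R=R,t=t)
for p in((.594,-.0123,.034),(.484,-.0123,.072)): print(proj("wrist",p))
```

```text
6.2333 [ 0.58049463 -0.14621     0.14852649] [-3.35182545e-03 -3.14082399e+00  4.82335134e-04] [-3.32031704e-01  1.69189419e-01  1.57461558e+00 -5.47776687e-04
  1.39841310e+00 -1.90059954e+00] 14.999842013348825
(np.float64(414.54247206791774), np.float64(220.15885589510123))
(np.float64(454.07263377605045), np.float64(96.48263632450224))
```

View pics/w2.png

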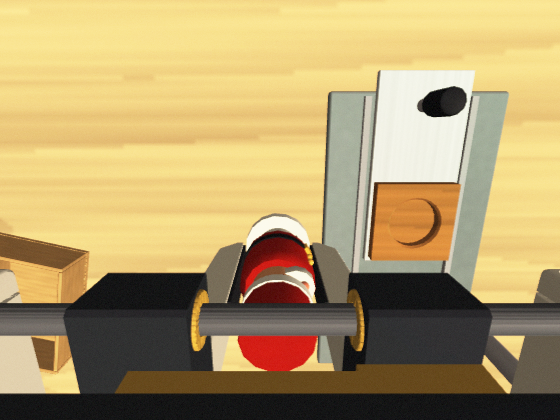

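The figure is held upright. The nest pocket is centred near (414,221), the block's corners run from (376,183) to (457,261), and the handle top is at about (453,101). Measuring more closely.

Run:
```python
from h import *
im=cv2.medianBlur(cv2.imread("pics/w2.png"),3); h=cv2.cvtColor(im,cv2.COLOR_BGR2HSV)
def on(u,v,z): return onz("wrist",u,v,z).round(4)
b=h[170:275,360:475]; k=cv2.inRange(b,(5,130,150),(18,255,255)); k=cv2.morphologyEx(k,cv2.MORPH_OPEN,np.ones((3,3)))
c=max(cv2.findContours(k,0,2)[0],key=cv2.contourArea); q=cv2.approxPolyDP(cv2.convexHull(c),6,True)[:,0]+[360,170]
for p in q: print("corner",p,on(*p,.034))
print("block mean",np.mean([on(*p,.034) for p in q],0), cv2.minAreaRect(c+[360,170]))
d=cv2.inRange(h[185:255,380:450],(0,0,0),(180,255,150))
cc=[x+[380,185] for x in cv2.findContours(cv2.morphologyEx(d,2,np.ones((2,2))),0,2)[0] if len(x)>15]
for x in cc: print("pocket part",cv2.boundingRect(x),cv2.minEnclosingCircle(x))
k=cv2.inRange(h[80:125,410:480],(0,0,0),(180,255,80)); c=max(cv2.findContours(k,0,2)[0],key=cv2.contourArea)+[410,80]
print("knob",cv2.boundingRect(c)); x,y,w,hh=cv2.boundingRect(c)
print(on(x+w-hh/2,y+hh/2,.072))
cv2.imwrite("pics/w2c.png",cv2.resize(im[60:280,350:490],None,fx=2.7,fy=2.7,interpolation=2))
```

```text
corner [459 184] [0.5583 0.0253 0.034 ]
corner [446 260] [0.6364 0.0247 0.034 ]
corner [372 259] [ 0.6351 -0.0504  0.034 ]
corner [379 184] [ 0.5582 -0.0501  0.034 ]
block mean [ 0.597    -0.012625  0.034   ] ((415.4788818359375, 221.02053833007812), (86.20001983642578, 77.15922546386719), 0.795723557472229)
pocket part (404, 202, 38, 45) ((417.8175048828125, 223.99429321289062), 25.142932891845703)
knob (418, 87, 48, 30)
[ 0.4879 -0.014   0.072 ]
```

View pics/w2c.png

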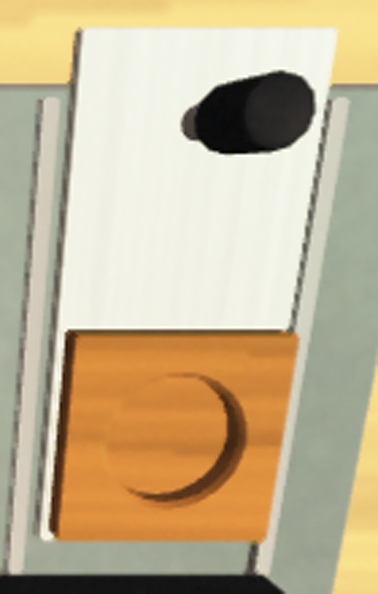

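Run:
```python
from h import *
for a in((414.8,223.1),(388.9,223),(440.7,223),(415,198.5),(415,247.8)): print(onz("wrist",*a,.034).round(4))
print(np.mean([onz("wrist",*a,.034) for a in((376.7,183),(460.7,183.7),(448.5,260.4),(369.6,258.9))],0))
# figure in hand: foot disc & hat
print(onz("wrist",453,101,.072))
im=cv2.imread("pics/w2.png")
k=((im[...,2]>150)&(im[...,1]<70))[285:375,225:330].astype(np.uint8); n,l,s,c=cv2.connectedComponentsWithStats(k); i=1+np.argmax(s[1:,4]); print(s[i]+[225,285,0,0,0])
z=.1485-.0286+.1; print(z,proj("wrist",(.5805,-.1462,z)))
```

```text
[ 0.597  -0.0117  0.034 ]
[ 0.5969 -0.037   0.034 ]
[0.597  0.0136 0.034 ]
[ 0.5723 -0.0145  0.034 ]
[ 0.623  -0.0083  0.034 ]
[ 0.59677655 -0.01276525  0.034     ]
[ 0.48721841 -0.01261158  0.072     ]
[ 238  336   79   35 2218]
0.21989999999999998 (np.float64(277.2759439831251), np.float64(337.03479705904044))
```

Nest is at (0.5967,-0.0123). The handle at x 0.487 confirms it, being 110 mm in front.

Call:
arm_command(
  deltas=[
    [[0.1,1,0,0,0,0],[0.2,2,0,0,0,0],[0.3,3,0,0,0,0],[0.3,3,0,0,0,0],[0.3,2.4,0,0,0,0],[0.2,1.2,0,0,0,0],[0.2,0.8,0,0,0,0],[0,0,0,0,0,0],[0,0,-2,0,0,0],[0,0,-3,0,0,0],[0,0,-2,0,0,0],[0,0,0,0,0,0]],
  ],
)

```text
t: 7.28
tool_pos: [0.5933, -0.0127, 0.0732]
orientation: [-0.005, -3.133, -0.001]
force: [-0.6, 0.7, -1.4]
opening: 0.0375
gripper_force: 15.0
```

Call:
arm_command(
  deltas=[
    [[0,0,0,0,0,0],[0,0,0,0,0,0],[0,0,0,0,0,0]],
  ],
)

```text
t: 7.53
tool_pos: [0.5987, -0.0123, 0.0809]
orientation: [0.004, 3.138, -0.001]
force: [-0.3, -0.5, -0.3]
opening: 0.0374
gripper_force: 15.0
```

Call:
arm_command(
  deltas=[
    [[-0.2,0,0,0,0,0],[0,0,-0.8,0,0,0],[0,0,0,0,0,0],[0,0,0,0,0,0],[0,0,0,0,0,0]],
  ],
)

```text
t: 7.95
tool_pos: [0.595, -0.0114, 0.0705]
orientation: [-0.003, -3.141, -0.0]
force: [0.1, -0.1, -0.3]
opening: 0.0378
gripper_force: 15.0
```

Run:
```python
from h import *
s=monitor.read_state(); print(s["tool_pos"])
im=eyes.read_camera("wrist"); cv2.imwrite("pics/w3.png",im)
a=eyes.read_camera("side"); cv2.imwrite("pics/s3.png",a)
cv2.imwrite("pics/ws3.png",np.vstack([cv2.resize(im[200:400,180:380],(600,600))[:300], cv2.resize(a[190:270,230:390],(600,300),interpolation=2)]))
```

```text
[ 0.59500807 -0.01144208  0.07049923]
```

View pics/ws3.png

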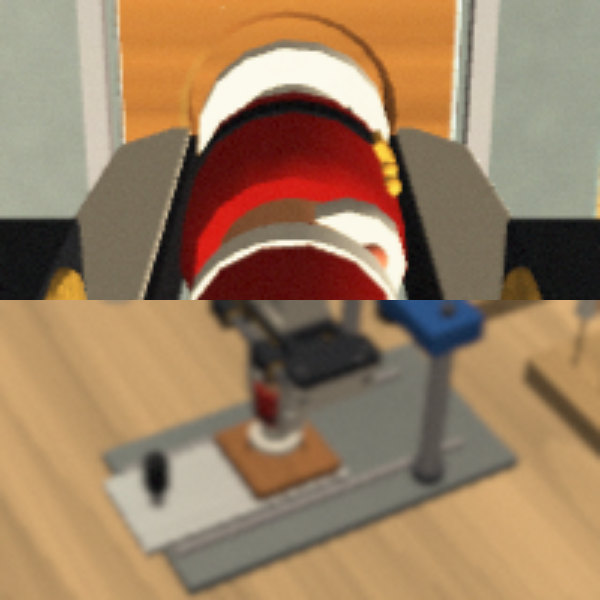

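Lower half: the figure hovers just above the block, held upright. Upper half: the foot's rear edge is at (278,214) and the pocket rim's rear edge at (276,204), so the lateral offset is about 1 mm towards +y.

Run:
```python
from h import *
print("foot centre",onz("wrist",278.3,214.3,.0519)+[.021,0,0]); print("pocket centre",onz("wrist",276.3,204,.034)+[.0255,0,0])
```

```text
foot centre [ 0.59531591 -0.01050692  0.0519    ]
pocket centre [ 0.59764082 -0.01182912  0.034     ]
```

Shift by +2 mm in x and -1 mm in y, then lower.

Call:
arm_command(
  deltas=[
    [[0.2,-0.1,0,0,0,0],[0,0,-0.4,0,0,0],[0,0,-0.4,0,0,0],[0,0,-0.4,0,0,0],[0,0,0,0,0,0],[0,0,0,0,0,0],[0,0,0,0,0,0]],
  ],
)

```text
t: 8.63
tool_pos: [0.5971, -0.0125, 0.0585]
orientation: [-0.003, -3.141, -0.0]
force: [0.5, 0.2, -0.1]
opening: 0.0376
gripper_force: 15.0
```

Foot is already below the block top (z about 0.030), with no contact force. Lowering the rest.

Call:
arm_command(
  deltas=[
    [[0,0,-0.2,0,0,0],[0,0,-0.2,0,0,0],[0,0,-0.1,0,0,0],[0,0,0,0,0,0],[0,0,0,0,0,0],[0,0,0,0,0,0]],
  ],
)

```text
t: 9.13
tool_pos: [0.5972, -0.0125, 0.0537]
orientation: [0.003, 3.142, -0.0]
force: [-0.0, -0.3, -0.2]
opening: 0.0376
gripper_force: 15.0
```

Call:
arm_command(
  deltas=[
    [[0,0,-0.1,0,0,0],[0,0,0,0,0,0],[0,0,0,0,0,0]],
  ],
)

```text
t: 9.38
tool_pos: [0.5972, -0.0125, 0.0526]
orientation: [-0.003, -3.142, 0.0]
force: [-0.1, -0.4, 0.1]
opening: 0.0376
gripper_force: 15.0
```

Call:
arm_command(
  deltas=[
    [[0,0,0,0,0,0],[0,0,0,0,0,0],[0,0,0,0,0,0],[0,0,0,0,0,0],[0,0,0,0,0,0],[0,0,0,0,0,0],[0,0,0,0,0,0],[0,0,0,0,0,0],[0,0,0,0,0,0],[0,0,0,0,0,0],[0,0,0,0,0,0],[0,0,0,0,0,0]],
  ],
  gripper=0.9,
)

```text
t: 10.38
tool_pos: [0.5972, -0.0125, 0.0526]
orientation: [0.003, 3.142, 0.0]
force: [-0.5, -0.4, -0.3]
opening: 0.0884
gripper_force: 0.0
```

Call:
arm_command(
  deltas=[
    [[0,0,1,0,0,0],[0,0,2,0,0,0],[0,0,3,0,0,0],[0,0,3,0,0,0],[0,0,3,0,0,0],[-2,0,0,0,0,0],[-3,0,0,0,0,0],[-3,0,0,0,0,0],[-2,0,0,0,0,0],[-1,0,0,0,0,0],[0,0,0,0,0,0],[0,0,0,0,0,0]],
  ],
)

```text
t: 11.38
tool_pos: [0.4876, -0.0126, 0.1737]
orientation: [0.003, 3.14, -0.0]
force: [0.7, -0.5, 0.1]
opening: 0.0882
gripper_force: 0.0
```

Run:
```python
from h import *
s=monitor.read_state(); print(s["tool_pos"],s["t"])
im=eyes.read_camera("wrist"); cv2.imwrite("pics/w4.png",im)
a=eyes.read_camera("side"); cv2.imwrite("pics/s4.png",a)
cv2.imwrite("pics/ws4.png",np.vstack([im, cv2.resize(a[160:270,230:390],(560,385),interpolation=2)])[200:800])
print(proj("wrist",(.487,-.0125,.072)))
```

```text
[ 0.48755298 -0.01260053  0.17366255] 11.3833
(np.float64(277.0420110127797), np.float64(209.43799113138533))
```

View pics/ws4.png

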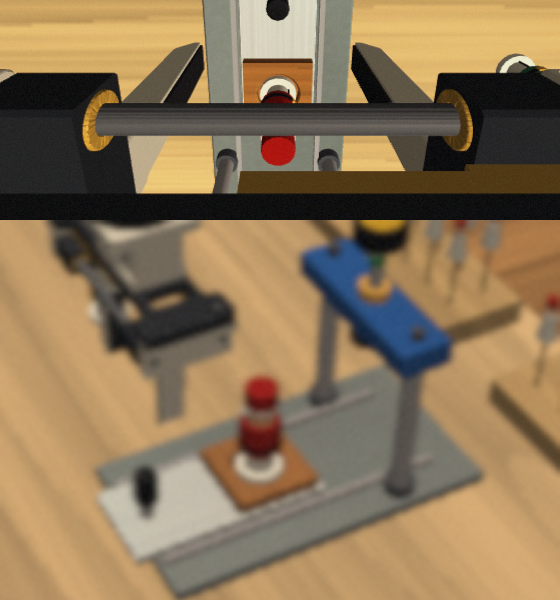

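Figure stands upright in the nest (side view), and the handle top (277,208) lies directly below the tool. Descend and pinch the handle.

Call:
arm_command(
  deltas=[
    [[0,0,-2,0,0,0],[0,0,-3,0,0,0],[0,0,-3,0,0,0],[0,0,-3,0,0,0],[0,0,-1.5,0,0,0],[0,0,-0.8,0,0,0],[0,0,0,0,0,0],[0,0,0,0,0,0]],
  ],
)

```text
t: 12.15
tool_pos: [0.4878, -0.0126, 0.0401]
orientation: [-0.003, -3.142, 0.0]
force: [-0.3, -0.1, 0.2]
opening: 0.0883
gripper_force: 0.0
```

Call:
arm_command(
  deltas=[
    [[0,0,0,0,0,0],[0,0,0,0,0,0],[0,0,0,0,0,0],[0,0,0,0,0,0],[0,0,0,0,0,0],[0,0,0,0,0,0],[0,0,0,0,0,0],[0,0,0,0,0,0],[0,0,0,0,0,0],[0,0,0,0,0,0],[0,0,0,0,0,0],[0,0,0,0,0,0]],
  ],
  gripper=-1,
  squeeze=20,
)

```text
t: 13.15
tool_pos: [0.4871, -0.0126, 0.0396]
orientation: [-0.003, -3.141, 0.0]
force: [-0.6, -1.6, 0.3]
opening: 0.0216
gripper_force: 20.0
```

Call:
arm_command(
  deltas=[
    [[0.2,0,0,0,0,0],[0.4,0,0,0,0,0],[0.6,0,0,0,0,0],[0.8,0,0,0,0,0],[0.8,0,0,0,0,0],[0.8,0,0,0,0,0],[0.8,0,0,0,0,0],[0.8,0,0,0,0,0],[0.8,0,0,0,0,0],[0.8,0,0,0,0,0],[0.8,0,0,0,0,0],[0.6,0,0,0,0,0]],
  ],
)

```text
t: 14.15
tool_pos: [0.5702, -0.0127, 0.0396]
orientation: [0.003, 3.141, -0.0]
force: [-1.9, -3.3, 2.4]
opening: 0.0218
gripper_force: 20.0
```

Call:
arm_command(
  deltas=[
    [[0.6,0,0,0,0,0],[0.4,0,0,0,0,0],[0.3,0,0,0,0,0],[0.2,0,0,0,0,0],[0,0,0,0,0,0],[0,0,0,0,0,0]],
  ],
)

```text
t: 14.65
tool_pos: [0.5847, -0.0127, 0.0396]
orientation: [0.003, 3.14, -0.0]
force: [1.1, -5.4, -1.8]
opening: 0.0218
gripper_force: 20.0
```

Side force growing means the rails lean slightly to -y; follow that.

Call:
arm_command(
  deltas=[
    [[0.2,-0.1,0,0,0,0],[0.2,0,0,0,0,0],[0.2,0,0,0,0,0],[0.2,0,0,0,0,0],[0,0,0,0,0,0],[0,0,0,0,0,0]],
  ],
)

```text
t: 15.15
tool_pos: [0.5925, -0.0129, 0.0396]
orientation: [0.002, 3.141, 0.001]
force: [0.0, 4.3, -0.6]
opening: 0.0217
gripper_force: 20.0
```

Call:
arm_command(
  deltas=[
    [[0.2,0,0,0,0,0],[0.1,0,0,0,0,0],[0,0,0,0,0,0],[0,0,0,0,0,0]],
  ],
)

```text
t: 15.48
tool_pos: [0.5937, -0.0129, 0.0396]
orientation: [-0.002, -3.138, -0.001]
force: [-9.8, 5.0, 7.9]
opening: 0.0218
gripper_force: 20.0
```

Call:
arm_command(
  deltas=[
    [[0.2,0,0,0,0,0],[0,0,0,0,0,0],[0,0,0,0,0,0]],
  ],
)

```text
t: 15.73
tool_pos: [0.5946, -0.0129, 0.0393]
orientation: [-0.002, -3.136, -0.001]
force: [-14.2, 4.4, 10.5]
opening: 0.0218
gripper_force: 20.0
```

Run:
```python
from h import *
s=monitor.read_state(); print(s["tool_pos"],s["force"],s["t"])
a=eyes.read_camera("side"); cv2.imwrite("pics/s5.png",cv2.resize(a[130:270,230:390],(640,560),interpolation=2))
```

```text
[ 0.59464986 -0.01286669  0.0393446 ] [-14.22795139   4.42645845  10.53378123] 15.7333
```

View pics/s5.png

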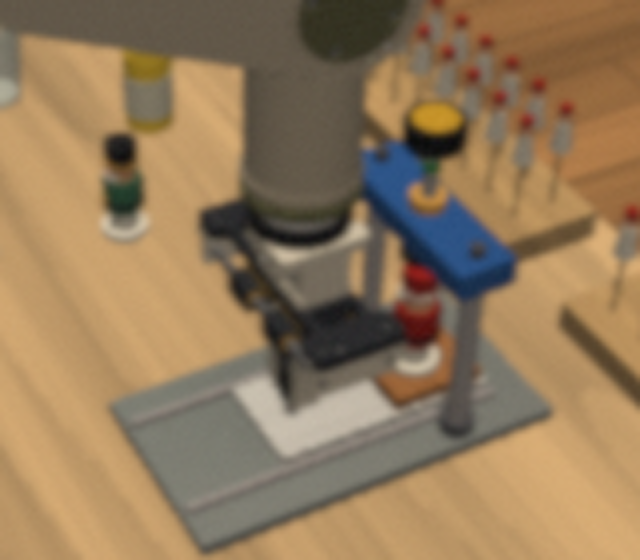

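The carriage is against its stop with the figure upright under the crosshead. Ease the push, release, rise.

Call:
arm_command(
  deltas=[
    [[-0.2,0,0,0,0,0],[-0.1,0,0,0,0,0],[0,0,0,0,0,0]],
  ],
)

```text
t: 16.03
tool_pos: [0.5942, -0.0129, 0.0394]
orientation: [0.002, 3.141, 0.001]
force: [-0.5, 5.5, -1.6]
opening: 0.0215
gripper_force: 20.0
```

Call:
arm_command(
  deltas=[
    [[0,0,0,0,0,0],[0,0,0,0,0,0],[0,0,0,0,0,0],[0,0,0,0,0,0],[0,0,0,0,0,0],[0,0,0,0,0,0],[0,0,0,0,0,0],[0,0,0,0,0,0]],
  ],
  gripper=0.2,
)

```text
t: 16.7
tool_pos: [0.5942, -0.0136, 0.0397]
orientation: [0.003, 3.142, -0.0]
force: [-0.4, 0.2, 0.3]
opening: 0.0557
gripper_force: 0.0
```

Call:
arm_command(
  deltas=[
    [[0,0,1,0,0,0],[0,0,2,0,0,0],[0,0,3,0,0,0],[0,0,3,0,0,0],[0,0,3,0,0,0],[0,0,3,0,0,0],[0,0,3,0,0,0],[0,0,3,0,0,0],[0,0,3,0,0,0],[0,0,3,0,0,0],[0,0,0,0,0,0],[0,0,0,0,0,0]],
  ],
)

```text
t: 17.7
tool_pos: [0.5953, -0.0137, 0.3134]
orientation: [0.003, 3.136, -0.001]
force: [-0.5, 0.2, -0.0]
opening: 0.0558
gripper_force: 0.0
```

Call:
arm_command(
  deltas=[
    [[1,0,0,0,0,0],[2,0,0,0,0,0],[2,0,0,0,0,0],[2,0,0,0,0,0],[2,0,0,0,0,0],[1,0,0,0,0,0],[0.8,0,0,0,0,0],[0,0,0,0,0,0],[0,0,0,0,0,0],[0,0,0,0,0,0],[0,0,0,0,0,0],[0,0,0,0,0,0]],
  ],
  gripper=-1,
  squeeze=20,
)

```text
t: 18.7
tool_pos: [0.7017, -0.0135, 0.3099]
orientation: [0.003, 3.141, -0.0]
force: [0.4, 0.1, 0.1]
opening: 0.0002
gripper_force: 0.0
```

Run:
```python
from h import *
s=monitor.read_state(); print(s["tool_pos"],s["t"],s["opening"])
im=eyes.read_camera("wrist"); cv2.imwrite("pics/w6.png",im)
a=eyes.read_camera("side")
cv2.imwrite("pics/ws6.png",np.vstack([im[100:400], cv2.resize(a[130:270,230:390],(560,300),interpolation=2)]))
for p in((.702,-.013,.262),(.5942,-.0132,.072)): print(proj("wrist",p))
```

```text
[ 0.7017254  -0.01352828  0.30991061] 18.7 0.00015626916255429734
(np.float64(277.58068245223404), np.float64(230.0433314518169))
(np.float64(277.11759337108145), np.float64(98.80390676283423))
```

View pics/ws6.png

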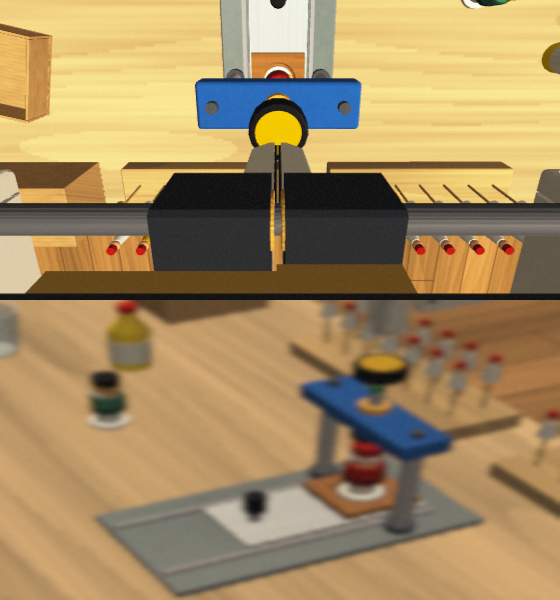

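The fingertips are centred over the knob, whose yellow disc is at (277,230) as predicted. The side view shows the figure upright under the ram with the carriage home. Find contact now.

Call:
arm_command(
  deltas=[
    [[0.1,0,-1,0,0,0],[0,0,-1.5,0,0,0],[0,0,-1,0,0,0],[0,0,-0.6,0,0,0],[0,0,0,0,0,0],[0,0,0,0,0,0],[0,0,0,0,0,0]],
  ],
)

```text
t: 19.38
tool_pos: [0.7034, -0.0135, 0.2693]
orientation: [0.003, 3.141, -0.0]
force: [-0.5, 0.4, 0.8]
opening: 0.0006
gripper_force: 0.0
```

Call:
arm_command(
  deltas=[
    [[0,0,-0.2,0,0,0],[0,0,-0.2,0,0,0],[0,0,-0.2,0,0,0],[0,0,-0.2,0,0,0],[0,0,0,0,0,0],[0,0,0,0,0,0],[0,0,0,0,0,0]],
  ],
)

```text
t: 19.97
tool_pos: [0.7033, -0.0135, 0.2611]
orientation: [0.003, 3.141, -0.0]
force: [0.4, -0.3, 1.3]
opening: 0.0005
gripper_force: 1.0
```

Contact at about 0.262, as stated. Press to about 0.234.

Call:
arm_command(
  deltas=[
    [[0,0,-0.2,0,0,0],[0,0,-0.2,0,0,0],[0,0,-0.2,0,0,0],[0,0,-0.2,0,0,0],[0,0,-0.2,0,0,0],[0,0,0,0,0,0],[0,0,0,0,0,0]],
  ],
)

```text
t: 20.55
tool_pos: [0.7033, -0.0135, 0.2506]
orientation: [0.003, 3.141, -0.0]
force: [1.0, 0.1, 2.6]
opening: 0.0005
gripper_force: 1.6
```

Call:
arm_command(
  deltas=[
    [[0,0,-0.2,0,0,0],[0,0,-0.2,0,0,0],[0,0,-0.2,0,0,0],[0,0,-0.2,0,0,0],[0,0,-0.2,0,0,0],[0,0,-0.2,0,0,0],[0,0,0,0,0,0],[0,0,0,0,0,0],[0,0,0,0,0,0]],
  ],
)

```text
t: 21.3
tool_pos: [0.7033, -0.0135, 0.2403]
orientation: [0.003, 3.14, -0.0]
force: [-2.5, 0.2, 11.6]
opening: 0.0008
gripper_force: 5.2
```

Call:
arm_command(
  deltas=[
    [[0,0,-0.2,0,0,0],[0,0,-0.2,0,0,0],[0,0,-0.2,0,0,0],[0,0,0,0,0,0],[0,0,0,0,0,0],[0,0,0,0,0,0],[0,0,0,0,0,0],[0,0,0,0,0,0]],
  ],
)

```text
t: 21.97
tool_pos: [0.7034, -0.0135, 0.2351]
orientation: [0.003, 3.14, -0.0]
force: [-4.1, 0.5, 13.8]
opening: 0.0006
gripper_force: 6.8
```

Run:
```python
from h import *
s=monitor.read_state(); print(s["tool_pos"],s["t"],s["force"])
im=eyes.read_camera("wrist"); cv2.imwrite("pics/w7.png",im)
h=cv2.cvtColor(cv2.medianBlur(im,3),cv2.COLOR_BGR2HSV)
def b(a,lo,hi,n="wrist",h=h):
    k=cv2.inRange(h,lo,hi); n_,l,st,c=cv2.connectedComponentsWithStats(k); i=1+np.argmax(st[1:,4]); print(a,c[i],st[i])
b("yellow",(22,190,150),(33,255,255))
print(proj("wrist",(.7035,-.013,.234)),proj("wrist",(.5942,-.0132,.072)))
k=h[60:140,240:320]; b("handle",(0,0,0),(180,255,70),h=k)
a=eyes.read_camera("side"); hs=cv2.cvtColor(a,cv2.COLOR_BGR2HSV)
for z in(.255,.234,.2,.195): print(z,proj("side",(.7035,-.0132,z)))
for y in range(155,190): print(y,[tuple(int(q) for q in hs[y,x]) for x in (336,338,340)])
```

```text
[ 0.70336812 -0.01353314  0.23508894] 21.9667 [-4.12912884  0.49613307 13.79884695]
yellow [279.10452962 239.37979094] [250 230  58  29 574]
(np.float64(277.71439686447115), np.float64(256.118596083686)) (np.float64(277.1650492975146), np.float64(90.83314462404583))
handle [37.6545961 30.8356546] [ 28  20  20  23 359]
0.255 (np.float64(337.92875625084304), np.float64(161.22272642805933))
0.234 (np.float64(337.33370100681793), np.float64(167.28236605013066))
0.2 (np.float64(336.40092387113475), np.float64(176.7811367049586))
0.195 (np.float64(336.26683585860286), np.float64(178.14659821755174))
155 [(18, 50, 92), (20, 49, 93), (17, 51, 104)]
156 [(17, 53, 92), (21, 54, 95), (19, 51, 106)]
157 [(19, 53, 92), (19, 51, 95), (19, 53, 106)]
158 [(18, 48, 90), (21, 53, 96), (18, 52, 108)]
159 [(18, 53, 87), (20, 53, 96), (18, 53, 110)]
160 [(17, 50, 91), (18, 53, 97), (18, 51, 111)]
161 [(20, 50, 92), (17, 49, 98), (19, 51, 110)]
162 [(19, 56, 96), (18, 52, 98), (18, 54, 109)]
163 [(19, 51, 95), (19, 53, 101), (17, 53, 110)]
164 [(19, 48, 90), (19, 53, 102), (18, 53, 110)]
165 [(18, 55, 92)
[... 575 characters left out ...]
 52)]
177 [(38, 100, 51), (31, 107, 50), (17, 145, 104)]
178 [(32, 118, 78), (27, 136, 86), (18, 147, 149)]
179 [(22, 152, 124), (20, 157, 135), (17, 151, 169)]
180 [(18, 166, 160), (18, 167, 166), (16, 143, 161)]
181 [(17, 167, 151), (17, 166, 155), (15, 122, 130)]
182 [(16, 148, 124), (16, 146, 126), (5, 48, 100)]
183 [(5, 55, 102), (2, 48, 102), (115, 70, 106)]
184 [(112, 99, 116), (113, 97, 116), (108, 143, 125)]
185 [(108, 154, 131), (108, 159, 130), (108, 165, 130)]
186 [(107, 168, 132), (107, 168, 132), (108, 167, 133)]
187 [(107, 165, 133), (107, 169, 133), (107, 173, 131)]
188 [(107, 170, 129), (107, 167, 133), (107, 167, 134)]
189 [(107, 169, 121), (107, 168, 132), (107, 171, 133)]
```

Travel is 27 mm at 13.8 N, the stem just above the bushing looks greenish, and the handle is where home should be (pixel match within 1). One more millimetre, then hold.

Call:
arm_command(
  deltas=[
    [[0,0,-0.1,0,0,0],[0,0,0,0,0,0],[0,0,0,0,0,0],[0,0,0,0,0,0],[0,0,0,0,0,0],[0,0,0,0,0,0],[0,0,0,0,0,0],[0,0,0,0,0,0],[0,0,0,0,0,0]],
  ],
)

```text
t: 22.82
tool_pos: [0.7034, -0.0135, 0.2342]
orientation: [0.003, 3.14, -0.0]
force: [-5.3, 0.5, 13.5]
opening: 0.0003
gripper_force: 7.1
```

Run:
```python
from h import *
s=monitor.read_state(); print(s["tool_pos"],s["t"],s["force"])
a=eyes.read_camera("side"); cv2.imwrite("pics/s8.png",a)
h=cv2.cvtColor(cv2.medianBlur(a,3),cv2.COLOR_BGR2HSV)
k=cv2.inRange(h[180:230,325:350],(0,150,60),(6,255,255))|cv2.inRange(h[180:230,325:350],(174,150,60),(180,255,255))
ys,xs=np.nonzero(k); print("red px",len(ys), xs.min()+325,xs.max()+325,ys.min()+180,ys.max()+180)
for z in(.124,.024+.046,.024): print(z,proj("side",(.7037,-.0132,z)))
if .230<s["tool_pos"][2]<.237 and s["force"][2]>9: print(ticket.close_job())
```

```text
[ 0.70335632 -0.01351181  0.23418652] 22.8167 [-5.267352    0.50800143 13.47806892]
red px 88 329 338 200 215
0.124 (np.float64(334.49900149899116), np.float64(196.69993558777134))
0.07 (np.float64(333.2035334345179), np.float64(209.87610365794274))
0.024 (np.float64(332.1579107042417), np.float64(220.51110208819068))
the job is handed in; nothing more can be done
None
```

Job handed in at about 23 s: the red figure stands in the nest, the carriage is home against its stop, and the knob is held about 28 mm down at 13.5 N, the force expected with the pad on the hat.

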